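# Clear the kitchen scales, then weigh the garlic

## Robot

A 6-joint arm with a two-finger parallel gripper is mounted at the origin on a cart in front of the work surface, level with it; the furniture and walls round the work are solid. World frame = base frame: x ahead of the robot, y to its left, z up, the work surface at z = 0. Lengths are in mm, angles in rad, forces in N, time in s.
With the tool pointing down it reaches from about 350 to 775 mm from the base axis. Payload 7.3 kg.
Tool frame: the origin (TCP) lies midway between the tips of the shut fingers; the grasp point (between the pads) lies 19 mm behind it; x points along the fingers, y is the direction in which the jaws open and shut, and the axes are right-handed (so a half turn about x gives the same grasp; the last joint's range is limited). The gripper opens to 92 mm and grips with 3 to 60 N. Pads are 19 mm wide; open, the fingers measure 130 mm over their backs; the gripper's body (75 mm by 190 mm) begins 47 mm behind the grasp point.
Start: joints at [-1.461, 0.342, 1.524, -0, 1.275, -0.146], TCP at [132.857, -507.931, 226.741] pointing down, gripper open.
Joint ranges: [-2.53, 2.53], [-0.77, 2.02], [0.04, 2.7], [-1, 4.14], [0.28, 2.66], [-3.11, 3.11]. Speed limits (rad/s): [2.57, 2.57, 3.14, 3.14, 3.14, 3.14].

## Interface

Orientations are given as [roll, pitch, yaw] about the fixed x, y, z axes, in that order (R = Rz(yaw) Ry(pitch) Rx(roll)).
In Python, from plant import bot gives the robot as it stands. The module is installed in compiled form; this text tells all that it offers.
- The arm moves only by the shell command python3 -m handwheel 'ROWS' [OPENING]. ROWS is JSON, a list that holds one entry, the list of rows, each a list of 4 numbers: the shift along the tool's x, y, z in cm, then the turn about the tool's x in rad. A call has 1 to 8 rows; each row shifts and turns the commanded pose from where the row before left it, along the tool's axes as they then stand; what a row does not reach is not made up. A row lasts 1/12 s, in which the tool goes at most 41.7 mm and 7.16 degrees, less where a joint would pass 70% of its speed; a pose out of reach is approached as far as the arm can. A call is refused whole if a number of a shift passes 4.17 or a number of a turn 0.125, either way. A call with a gripper value outside its range is refused whole. OPENING is the opening, from 0 (shut) to 1 (fully open), set as the call begins (- or left out, the last holds). The fingers move at their own pace and stop on an object; the grip force is fixed at half the most. Time passes only in rows, so rows that do not move let the fingers close. It gives the time, the measured TCP pose, the force and the opening at its end, in the units of the state.
- bot.get_obs(): the state, without advancing time (a new reading comes with each control period).
- bot.capture(name): name is "side" or "top"; returns (picture, depth): 384x512x3 uint8, red, green, blue; 384x512 float32, mm along the optical axis (not along the pixel's ray), 0 where there is no reading.
- bot.camera_model(name): a dict with "fx", "fy", "cx", "cy" (pixels), "position" and "rotation" of the camera in the world. Camera axes: x right, y down, z forward; pixel columns grow to the right and rows downward; lengths in mm; the calibration is good to about 2 mm. A picture is of the moment at which its call begins. camera_model takes no time and is no camera call.
- bot.close_job(): hands the job in, once; it reports no verdict.
Trained networks look in the newest picture that a camera, given by its name, has taken for a name from the list of things; names that differ only in an ending like _2 or _b are one class to them, and where a whole thing is asked for, a point or a joint stands for the part that bears it (a point fixed in the world has none). Each returns a list of dicts, best first, with "conf" (0 to 1); they miss things now and then, are a little off and sometimes report something else, mostly with a low value. They report only what shows in the picture. A call takes as long as a camera call. They do not tell look-alikes from the thing itself.
- bot.find_in(camera, label): "bbox" ([left, top, width, height] in pixels, round what is visible of it).
- bot.spot_point(camera, label): "point" ([column, row] in pixels: a listed point, or the origin of a listed thing).
The state is a dict: "time": time; "joint_positions": joint angles; "dq": joint speeds; "tau": joint torques, N m; "tool_pos": TCP position; "tcp_rot": TCP orientation; "contact_force": force on the tool from outside, world axes, zero at the start; "moment": the same for the moment, N m; "grip_width": finger opening in mm.
Only numpy, scipy, OpenCV 4.12 (cv2) and the standard library are available. Lean on these libraries where they do the work, as an engineer would, in place of code of your own. Each camera call takes 0.05 s, during which the arm holds its last target.

## Task

The garlic bulb is to be weighed, but a tin has been left on the kitchen scales. First take the tin off and stand it upright on the cutting board, well within its edges, then set the garlic in the middle of the empty scale pan and let go. Put both down; do not drop them.

Things in the scene. Friction and masses are not known exactly. Their poses are not given: they have to be found in the camera images.
- scales: Fixed kitchen scales: flat grey housing, 22 mm high, with a round steel pan on top that does not sink. Origin on the worktop straight below the pan's centre, z up; housing from x = -95 (display) to +65 mm, y = -70 to +70 mm. Pan 124 mm across, its flat floor 32 mm above the origin and 110 mm across, its thin rim at 37 mm.
- tin: Small food tin, upright cylinder 57 mm in diameter, 72 mm high, about 0.18 kg, at the start standing on the scale pan. Origin at the centre of its underside, z up along its axis. Grip it across its diameter from above. A wall cabinet (handle in front) hangs 0.67 m above the back of the worktop and a tall fridge closes the right side: work low, and draw the arm in to swing past the fridge.
- garlic: Whole pale garlic bulb, 56 mm across and 56 mm high with the stalk stub up, about 35 g; holds well when gripped across 25 mm above its underside. Origin at the centre of its underside, z up towards the stub. Stands on the worktop; a larger brown onion stands 0.1 to 0.2 m to its left or right.
- board: Grey plastic cutting board lying loose and flat on the worktop, 240 mm along its x, 208 mm along its y, 9 mm thick, with a hand slot near its -x end. Origin at the centre of its underside, z up. Empty at the start.
Mind the look-alikes: they are no part of the job. Leave any orange look-alike of the garlic alone.

How it is judged:
By the outcome, as a careful person would: the job done as asked, in the order asked, and still so for the second after the job is handed in, with the robot touching nothing.
It also fails if it takes over 61 s, if anything falls off the work surface, if the arm or the gripper's body presses on something with over 40 N, if the wrist force passes 120 N, or if a joint passes its speed limit or range.

## Working session

There is one attempt and no reset: what is moved stays moved. The work goes in short steps, Python scripts to look and compute and a shell command to move; the robot and the scene stay as the last step left them, time stands still between calls to the robot, and variables do not carry over. Pictures are saved under pics/ and viewed, and the job is handed in when it is done.

```bash
mkdir -p pics; cat > h.py <<'E'
import numpy as np, cv2
from plant import bot
def snap(c,f):
    p,d=bot.capture(c); cv2.imwrite('pics/'+f,p[:,:,::-1]); np.save(c+'_d.npy',d); np.save(c+'_p.npy',p); return p,d
def w(c,u,v,z):
    m=bot.camera_model(c); return np.array(m['position'])+np.array(m['rotation'])@np.array([(u-m['cx'])/m['fx']*z,(v-m['cy'])/m['fy']*z,z])
def cloud(c,d):
    m=bot.camera_model(c); v,u=np.mgrid[:d.shape[0],:d.shape[1]]
    P=np.stack([(u-m['cx'])/m['fx']*d,(v-m['cy'])/m['fy']*d,d],-1)@np.array(m['rotation']).T+np.array(m['position'])
    P[d==0]=np.nan; return P
def onplane(c,u,v,z):
    m=bot.camera_model(c); r=np.array(m['rotation'])@np.array([(u-m['cx'])/m['fx'],(v-m['cy'])/m['fy'],1]); o=np.array(m['position']); return o+r*(z-o[2])/r[2]
E
python3 - <<'E'
from h import *
o=bot.get_obs(); print(o)
for c in('top','side'):
    snap(c,c+'0.png'); print(bot.camera_model(c))
    for l in('tin','garlic','board','scales'): print(c,l,bot.find_in(c,l),bot.spot_point(c,l))
E
```

```text
{'time': 0.0, 'joint_positions': array([-1.46101251e+00,  3.42746553e-01,  1.52500599e+00, -6.32302327e-05,
        1.27541689e+00, -1.45957757e-01]), 'dq': array([-1.26278800e-03, -2.05425705e-03, -4.79852258e-04, -8.16465365e-05,
       -3.29323528e-04,  8.40183873e-04]), 'tau': array([-7.76026391e-04, -4.31246281e+01, -2.44222373e+01,  7.17707165e-02,
        5.58627828e-02, -9.20887464e-05]), 'tool_pos': array([ 132.78421286, -507.5057824 ,  226.03645523]), 'tcp_rot': array([-1.67842704,  1.56921839,  1.71892563]), 'contact_force': array([ 0.40282705, -1.3520792 , -0.55449775]), 'moment': array([ 0.01500057, -0.03018584,  0.0436938 ]), 'grip_width': 91.77177679269111}
{'fx': 371.6508630366167, 'fy': 371.6508630366167, 'cx': 251.39938296804195, 'cy': 192.96713440612882, 'position': array([ 367.98493564,  247.00286615, 1153.42894212]), 'rotation': array([-3.05509483e+00, -1.64264931e-03, -1.57611815e+00])}
top tin [{'bbox': [295.4, 119.3, 21.2, 26.6], 'conf': 0.84}] [{'point': [301.6, 135.2], 'conf': 0.65}, {'point': [287.5, 201.8], 'conf': 0.17}]
top garlic [{'bbox': [280.1, 190.3
[... 317 characters left out ...]
, 'conf': 0.66}] [{'point': [298.8, 141.3], 'conf': 0.78}]
{'fx': 352.8427108411367, 'fy': 352.8427108411367, 'cx': 254.17993043140822, 'cy': 194.69144890961266, 'position': array([401.87126992, 916.1972602 , 622.66175488]), 'rotation': array([-2.29285679,  0.01694003, -3.0841874 ])}
side tin [] [{'point': [193.7, 157.6], 'conf': 0.83}]
side garlic [{'bbox': [251.0, 161.8, 18.4, 15.9], 'conf': 0.84}, {'bbox': [312.9, 294.6, 33.8, 31.0], 'conf': 0.76}] [{'point': [329.1, 315.6], 'conf': 0.75}, {'point': [258.9, 179.4], 'conf': 0.5}]
side board [] [{'point': [253.0, 238.9], 'conf': 0.91}]
side scales [{'bbox': [172.8, 144.5, 55.3, 36.3], 'conf': 0.93}] [{'point': [198.2, 166.7], 'conf': 0.97}]
```

```bash
sed -i "s/np.array(m\['rotation'\])/RR(m)/g" h.py; sed -i "2a from scipy.spatial.transform import Rotation as Ro\ndef RR(m): return Ro.from_euler('xyz',m['rotation']).as_matrix()" h.py
python3 - <<'E'
from h import *
for c,pts in(('top',[(301.6,135.2),(286.4,200.7),(149.8,251.6),(213,201.7),(298.8,141.3)]),('side',[(193.7,157.6),(258.9,172),(329.1,309),(253,238.9),(198.2,166.7)])):
    P=cloud(c,np.load(c+'_d.npy'))
    for u,v in pts: print(c,u,v,P[int(v),int(u)].round())
    im=cv2.imread('pics/%s0.png'%c)
    cv2.imwrite('pics/%s0b.png'%c,cv2.resize(im,(768,576),interpolation=cv2.INTER_CUBIC))
im=cv2.imread('pics/top0.png');a=cv2.resize(im[100:270,120:340],(770,595),interpolation=cv2.INTER_CUBIC);cv2.imwrite('pics/top0c.png',a)
E
```

```text
top 301.6 135.2 [626. 101. 102.]
top 286.4 200.7 [443. 141.  41.]
top 149.8 251.6 [nan nan nan]
top 213 201.7 [443. 364.   5.]
top 298.8 141.3 [619. 104.  57.]
side 193.7 157.6 [629. 117.  52.]
side 258.9 172 [445. 154.  32.]
side 329.1 309 [296. 567.  43.]
side 253 238.9 [447. 369.   6.]
side 198.2 166.7 [616. 127.  28.]
```

View pics/side0b.png

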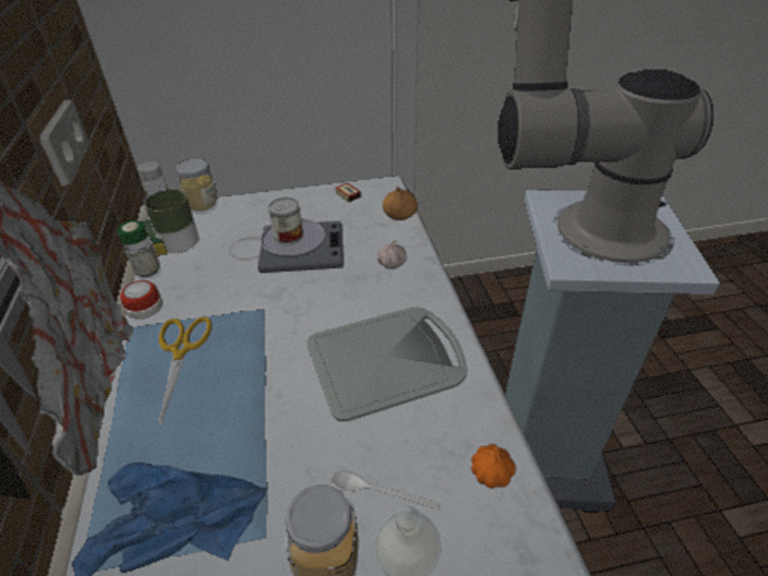

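View pics/top0c.png

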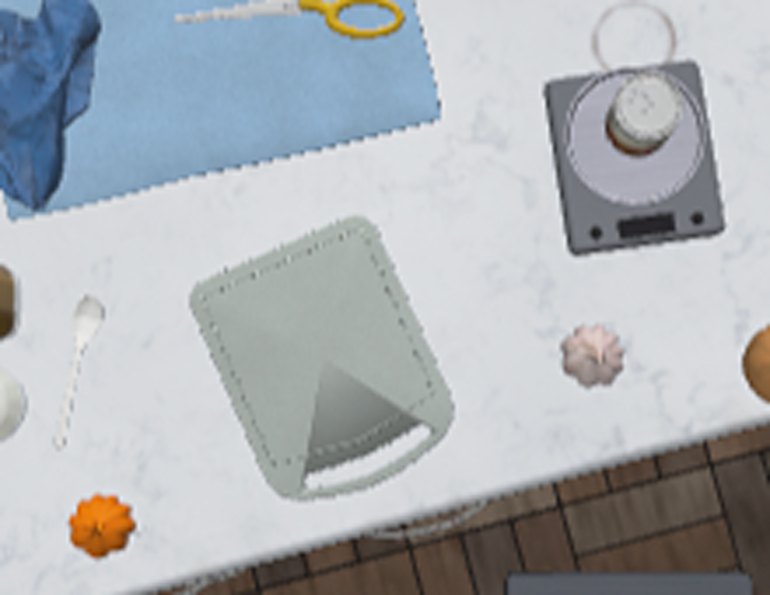

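View pics/top0b.png

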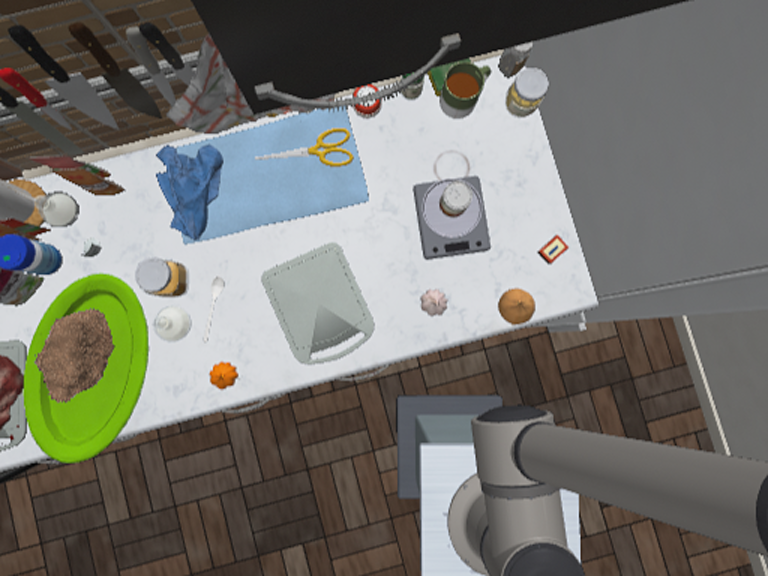

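```bash
python3 - <<'E'
from h import *
T=cloud('top',np.load('top_d.npy'));S=cloud('side',np.load('side_d.npy'))
np.set_printoptions(suppress=True,precision=1)
print('tool R\n',Ro.from_euler('xyz',bot.get_obs()['tcp_rot']).as_matrix())
# fridge probes (zoomed px)
for u,v in[(560,120),(600,200),(590,290),(600,310),(680,285),(760,260),(585,325),(570,50),(575,240),(330,95),(260,90),(450,45),(597,302)]: print((u,v),T[int(v/1.5),int(u/1.5)])
P=np.concatenate([T.reshape(-1,3),S.reshape(-1,3)]);P=P[~np.isnan(P[:,0])]
# tall things near the robot by azimuth (exclude arm seen: radius>)
# tin: top & both
def top(P,c,r,z0,z1): 
    m=(np.hypot(P[:,0]-c[0],P[:,1]-c[1])<r)&(P[:,2]>z0)&(P[:,2]<z1);return P[m]
Tf=T.reshape(-1,3);Tf=Tf[~np.isnan(Tf[:,0])];Sf=S.reshape(-1,3);Sf=Sf[~np.isnan(Sf[:,0])]
for n,F in(('top',Tf),('side',Sf)):
    q=top(F,(622,103),50,95,115); print(n,'tin top',len(q),q.mean(0),q.min(0),q.max(0), cv2.minEnclosingCircle(q[:,:2].astype(np.float32)))
    q=top(F,(443,150),60,12,70); print(n,'garlic',len(q),q.mean(0),q.min(0),q.max(0), cv2.minEnclosingCircle(q[:,:2].astype(np.float32)))
    q=top(F,(610,110),110,15,45); print(n,'scale',len(q),cv2.minAreaRect(q[:,:2].astype(np.float32)), np.percentile(q[:,2],[5,50,95]))
    q=top(F,(443,364),170,5,14); print(n,'board',len(q),cv2.minAreaRect(q[:,:2].astype(np.float32)),np.percentile(q[:,2],[5,50,95]))
    q=top(F,(443,364),60,-10,300); print('board mid z',np.percentile(q[:,2],[1,50,99]))
    q=top(F,(300,364),600,-8,3)
    print('wt z',np.median(q[:,2]))
for p in [(213,202),(225,215),(235,200),(220,225),(213,180)]: print(p,T[p[1],p[0]])
# color detection of pan
for z,pts in((32,[(273,117),(326,172)]),): print([onplane('top',*p,z) for p in pts])
# tall obstacle map: max z in 50mm cells, y from -800..0
m=(P[:,1]<0)&(P[:,0]>150)&(P[:,2]>100)
q=P[m]; 
for y in range(-900,0,60):
    a=q[(q[:,1]>=y)&(q[:,1]<y+60)]; a=a[a[:,0]>330]
    if len(a): i=a[:,0].argmin(); print(y,a[i],len(a))
E
```

```text
tool R
 [[ 0.   0.3 -1. ]
 [-0.  -1.  -0.3]
 [-1.   0.   0. ]]
(560, 120) [ 818.2 -137.5   26.8]
(600, 200) [ 632.3 -187.5   94.3]
(590, 290) [ 465.8 -197.7   -2.4]
(600, 310) [ 428.3 -244.7  -68.9]
(680, 285) [ 449.6 -238.9  265.9]
(760, 260) [ 463.  -232.5  462.5]
(585, 325) [ 413.5 -505.2 -855.9]
(570, 50) [ 901.  -116.8  158.2]
(575, 240) [ 569.3 -168.3    2.9]
(330, 95) [859.7 338.   61.8]
(260, 90) [564.9 338.8 725.1]
(450, 45) [603.9 186.  720.8]
(597, 302) [ 440.6 -211.7   -0.7]
top tin top 298 [641.7  90.1 100.7] [613.6  62.7  95.7] [670.3 118.2 108.3] ((641.84228515625, 90.31842041015625), 28.74237632751465)
top garlic 234 [440.2 132.   36.5] [416.2 106.4  19. ] [467.9 155.2  56.6] ((441.040283203125, 131.05764770507812), 27.723987579345703)
top scale 1825 ((618.6951293945312, 90.31352233886719), (158.89462280273438, 140.09112548828125), 7.939177989959717) [17.8 24.9 36.1]
top board 3502 ((453.73980712890625, 381.24951171875), (293.548828125, 296.0352783203125), 64.4261245727539) [ 5.5  8.2 11.6]
board mid z [ 3.   7.9 12.7]
wt z -0.463468177509867
side tin top 231 [638.6  
[... 309 characters left out ...]
60.20401000976562, 140.43017578125), 8.389616966247559) [17.5 22.8 36.4]
side board 5274 ((432.58477783203125, 365.5022888183594), (226.843505859375, 180.04258728027344), 23.414791107177734) [ 6.4  8.2 10. ]
board mid z [ 5.9  8.2 10.7]
wt z -0.05611484583062065
(213, 202) [439.9 363.3   7.9]
(225, 215) [399.7 326.3   7. ]
(235, 200) [445.6 295.3  10.4]
(220, 225) [369.1 341.3  10.2]
(213, 180) [508.4 363.6   6.9]
[array([700. , 176.8,  32. ]), array([528.1,  17.2,  32. ])]
-900 [ 330.4 -864.2  214.9] 456
-840 [ 384.4 -839.7  208.6] 6
-300 [ 399.3 -258.8  114.7] 2913
-240 [ 413.8 -238.1  174.7] 17814
-180 [ 631.9 -179.2  157.3] 18008
-120 [830.8 -65.2 101.1] 5819
-60 [662.9  -0.2 684.7] 1286
```

```bash
python3 - <<'E'
from h import *
np.set_printoptions(suppress=True,precision=3)
print('tool R\n',Ro.from_euler('xyz',bot.get_obs()['tcp_rot']).as_matrix())
for c,bb in(('top',(165,150,265,260)),('side',(190,190,325,290))):
    T=cloud(c,np.load(c+'_d.npy'));p=np.load(c+'_p.npy').astype(int)
    u,v={'top':(213,185),'side':(240,245)}[c]
    hsv=cv2.cvtColor(p.astype(np.uint8),cv2.COLOR_RGB2LAB).astype(int)
    print(hsv[v,u], T[v,u])
    ref=hsv[v,u]
    m=np.zeros(p.shape[:2],np.uint8); x0,y0,x1,y1=bb
    m[y0:y1,x0:x1]=(abs(hsv-ref)[y0:y1,x0:x1,0]<35)&(abs(hsv-ref)[y0:y1,x0:x1,1:].max(-1)<5)
    m=cv2.morphologyEx(m,cv2.MORPH_CLOSE,np.ones((5,5)));m=cv2.morphologyEx(m,cv2.MORPH_OPEN,np.ones((3,3)))
    n,l,s,_=cv2.connectedComponentsWithStats(m);k=1+s[1:,4].argmax()
    vv,uu=np.where(l==k)
    q=np.array([onplane(c,a,b,9)[:2] for a,b in zip(uu,vv)],np.float32)
    print(c,len(q),cv2.minAreaRect(q),[onplane(c,*pt,9) for pt in({'top':(213.1,201.7),'side':(253,238.9)}[c],)])
    o=bot.camera_model(c)
    if c=='top': print('onion',np.nanmean(T[196:212,336:352].reshape(-1,3),0),T[185:220,325:360].reshape(-1,3)[np.nanargmax(T[185:220,325:360].reshape(-1,3)[:,2])])
    im=p.astype(np.uint8)[:,:,::-1].copy(); im[l==k]=(0,0,255); cv2.imwrite(f'pics/{c}_seg.png',im)
im=cv2.imread('pics/top0.png');cv2.imwrite('pics/garlic_crop.png',cv2.resize(im[175:225,265:365],(800,400),interpolation=cv2.INTER_CUBIC))
a=cv2.imread('pics/top_seg.png');b=cv2.imread('pics/side_seg.png');cv2.imwrite('pics/seg.png',np.hstack([a[100:300,100:400],b[100:300,100:400]]))
E
```

```text
tool R
 [[ 0.     0.253 -0.967]
 [-0.    -0.967 -0.253]
 [-1.     0.     0.   ]]
[181 124 130] [492.577 363.341   9.089]Traceback (most recent call last):
  File "<stdin>", line 15, in <module>
  File "h.py", line 14, in onplane
    m=bot.camera_model(c); r=RR(m)@np.array([(u-m['cx'])/m['fx'],(v-m['cy'])/m['fy'],1]); o=np.array(m['position']); return o+r*(z-o[2])/r[2]
ValueError: time passes only in moves, steps and waits
```

Too many camera_model calls; I'll cache the model.

```bash
sed -i "s/bot.camera_model(c)/CM(c)/g" h.py; sed -i "4a import functools\n@functools.lru_cache(None)\ndef CM(c): return bot.camera_model(c)" h.py; cat h.py | head -12
python3 - <<'E'
from h import *
np.set_printoptions(suppress=True,precision=3)
for c,bb in(('top',(165,150,265,260)),('side',(190,190,325,290))):
    T=cloud(c,np.load(c+'_d.npy'));p=np.load(c+'_p.npy').astype(int)
    u,v={'top':(213,185),'side':(240,245)}[c]
    hsv=cv2.cvtColor(p.astype(np.uint8),cv2.COLOR_RGB2LAB).astype(int)
    ref=hsv[v,u]
    print(ref)
    m=np.zeros(p.shape[:2],np.uint8); x0,y0,x1,y1=bb
    m[y0:y1,x0:x1]=(abs(hsv-ref)[y0:y1,x0:x1,0]<30)&(abs(hsv-ref)[y0:y1,x0:x1,1:].max(-1)<5)
    m=cv2.morphologyEx(m,cv2.MORPH_CLOSE,np.ones((5,5)));m=cv2.morphologyEx(m,cv2.MORPH_OPEN,np.ones((3,3)))
    n,l,s,_=cv2.connectedComponentsWithStats(m);k=1+s[1:,4].argmax()
    vv,uu=np.where(l==k)
    q=np.array([onplane(c,a,b,9)[:2] for a,b in zip(uu,vv)],np.float32)
    print(c,len(q),cv2.minAreaRect(q),[onplane(c,*pt,9) for pt in({'top':(213.1,201.7),'side':(253,238.9)}[c],)])
    if c=='top': print('onion',np.nanmean(T[196:212,336:352].reshape(-1,3),0),T[185:220,325:360].reshape(-1,3)[np.nanargmax(T[185:220,325:360].reshape(-1,3)[:,2])])
    im=p.astype(np.uint8)[:,:,::-1].copy(); im[l==k]=(0,0,255); cv2.imwrite(f'pics/{c}_seg.png',im)
im=cv2.imread('pics/top0.png');cv2.imwrite('pics/garlic_crop.png',cv2.resize(im[175:225,265:365],(800,400),interpolation=cv2.INTER_CUBIC))
a=cv2.imread('pics/top_seg.png');b=cv2.imread('pics/side_seg.png');cv2.imwrite('pics/seg.png',np.hstack([a[100:300,100:400],b[100:300,100:400]]))
E
```

```text
import numpy as np, cv2
from plant import bot
from scipy.spatial.transform import Rotation as Ro
def RR(m): return Ro.from_euler('xyz',m['rotation']).as_matrix()
import functools
@functools.lru_cache(None)
def CM(c): return bot.camera_model(c)
def snap(c,f):
    p,d=bot.capture(c); cv2.imwrite('pics/'+f,p[:,:,::-1]); np.save(c+'_d.npy',d); np.save(c+'_p.npy',p); return p,d
def w(c,u,v,z):
    m=CM(c); return np.array(m['position'])+RR(m)@np.array([(u-m['cx'])/m['fx']*z,(v-m['cy'])/m['fy']*z,z])
def cloud(c,d):
[181 124 130]
top 3630 ((434.64703369140625, 363.9429626464844), (230.09060668945312, 180.2865447998047), 23.705297470092773) [array([440.79 , 362.855,   9.   ])]
onion [430.446 -27.792  54.717] [436.613 -30.267  75.025]
[119 125 130]
side 10323 ((432.87103271484375, 355.5174560546875), (297.826904296875, 308.09185791015625), 2.157240152359009) [array([446.108, 375.042,   9.   ])]
```

View pics/garlic_crop.png

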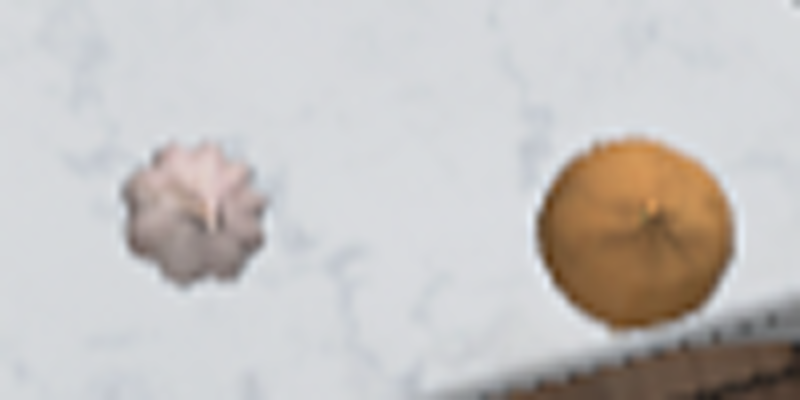

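View pics/seg.png

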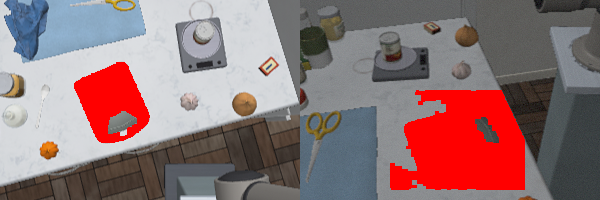

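The pale garlic shows at top px (288,201), with the brown onion at (344,204). The orange look-alike is at (149,250). The pale one beside the onion fits the description, and the crop confirms it. The segmentation shows the board at about (440,365). I'll draw the arm in now.

```bash
python3 -m handwheel '[[[0,-3.9,0,0.125],[0,-3.9,0,0.125],[0,-3.9,0,0],[0,-3.9,0,0]]]'
```

```text
time: 1.23
tool_pos: [117.1, -351.8, 226.3]
tcp_rot: [-1.527, 1.57, 1.619]
contact_force: [0.5, 0.3, 0.5]
grip_width: 92.3
```

```bash
python3 -m handwheel '[[[0,-2.4,-3.2,0],[0,-2.4,-3.3,0],[0,-2.4,-3.3,0],[0,-2.6,-3.2,0],[0,-3.0,-2.8,0],[0,-3.2,-2.6,0],[0,-3.6,-1.8,0],[0,-3.6,-1.8,0]]]'
```

```text
time: 1.9
tool_pos: [336.9, -118.5, 226.9]
tcp_rot: [2.507, 1.57, -0.629]
contact_force: [0.3, -0.6, 0.0]
grip_width: 92.1
```

```bash
python3 -m handwheel '[[[0,-4,-1,0],[0,-4,-1,0],[0,-1.6,-3.5,0],[0,-1.6,-3.5,0],[0,-1.6,-3.5,0],[0,-1.6,-3.5,0],[0,-1.6,-3.5,0],[0,-1.6,-3.5,0]]]'; python3 -m handwheel '[[[1.5,-1.6,-3.7,0],[2,-1.6,-3.6,0],[0,0,0,0],[0,0,0,0]]]'
python3 - <<'E'
from h import *
snap('top','top1.png');snap('side','side1.png')
a=cv2.imread('pics/top1.png')[60:260,180:440];b=cv2.imread('pics/side1.png')[60:260,100:360]
cv2.imwrite('pics/m1.png',cv2.resize(np.hstack([a,b]),(796,306)))
for c in('top','side'):
    F=cloud(c,np.load(c+'_d.npy')).reshape(-1,3);m=(np.hypot(F[:,0]-620,F[:,1]-92)<120)&(F[:,2]>15)&(F[:,2]<45)
    print(c,m.sum(),cv2.minAreaRect(F[m][:,:2].astype(np.float32)))
E
```

```text
time: 2.57
tool_pos: [566.6, 58.3, 226.6]
tcp_rot: [2.207, 1.571, -0.929]
contact_force: [0.0, -0.5, 0.9]
grip_width: 91.7
time: 2.9
tool_pos: [634.5, 88.8, 189.3]
tcp_rot: [0.036, 1.564, -3.098]
contact_force: [-0.1, 0.3, -0.1]
grip_width: 91.7
top 982 ((613.1434936523438, 115.92901611328125), (156.42935180664062, 87.41685485839844), 7.858599662780762)
side 1402 ((614.2794799804688, 94.52694702148438), (160.7058563232422, 138.7404327392578), 9.260904312133789)
```

View pics/m1.png

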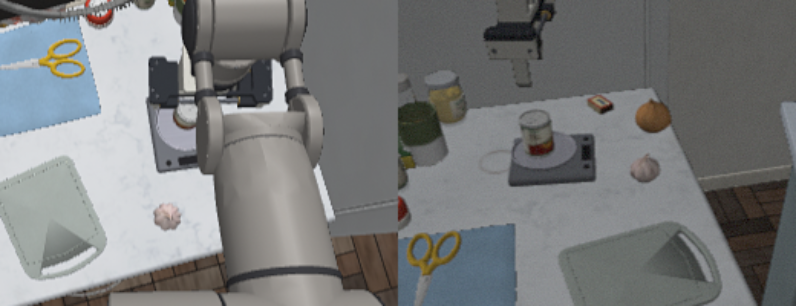

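The side view shows the open fingers above the tin, aligned along x. Next I go down on it.

```bash
python3 -m handwheel '[[[3.5,-0.15,-0.55,0],[3.5,0,0,0],[3,0,0,0],[2,0,0,0],[1,0,0,0],[0,0,0,0]]]'; python3 -m handwheel '[[[0,0,0,0],[0,0,0,0],[0,0,0,0],[0,0,0,0],[0,0,0,0],[0,0,0,0],[0,0,0,0],[0,0,0,0]]]' 0;  python3 -m handwheel '[[[0,0,0,0],[0,0,0,0],[0,0,0,0]]]'
```

```text
time: 3.5
tool_pos: [639.0, 89.0, 63.1]
tcp_rot: [0.141, 1.569, -2.996]
contact_force: [0.3, -0.4, -0.2]
grip_width: 91.8
time: 4.17
tool_pos: [640.4, 89.7, 63.9]
tcp_rot: [3.118, 1.57, -0.017]
contact_force: [-1.1, -0.5, 6.0]
grip_width: 56.9
time: 4.42
tool_pos: [640.5, 89.7, 63.9]
tcp_rot: [3.124, 1.57, -0.012]
contact_force: [-1.8, 0.2, 4.8]
grip_width: 57.0
```

```bash
python3 -m handwheel '[[[-1,0,0,0],[-2,0,0,0],[-3,0,0,0],[-3,0,0,0],[-2,0,0,0],[-1,0,0,0]]]'; python3 -m handwheel '[[[0,-1,0.7,0],[0,-2,1.4,0],[0,-2.5,1.7,0],[0,-2.5,1.7,0],[0,-2.5,1.7,0],[0,-2.5,1.7,0],[0,-2.5,1.7,0],[0,-2.5,1.7,0]]]';python3 -m handwheel '[[[0,-2.5,1.7,0],[0,-2.5,1.7,0],[0,-2.5,1.7,0],[0,-1.7,1.0,0],[0,-0.8,0.5,0],[0,0,0,0],[0,0,0,0]]]'
python3 - <<'E'
from h import *
snap('top','top2.png');snap('side','side2.png')
a=cv2.imread('pics/top2.png')[100:300,120:380];b=cv2.imread('pics/side2.png')[100:300,130:390]
cv2.imwrite('pics/m2.png',cv2.resize(np.hstack([a,b]),(796,306)))
E
```

```text
time: 4.92
tool_pos: [641.3, 89.6, 186.8]
tcp_rot: [3.125, 1.566, -0.011]
contact_force: [0.0, -0.6, -1.3]
grip_width: 57.2
time: 5.58
tool_pos: [513.3, 270.1, 181.1]
tcp_rot: [0.305, 1.567, -2.83]
contact_force: [0.6, -0.2, -1.6]
grip_width: 57.2
time: 6.17
tool_pos: [449.0, 368.1, 182.2]
tcp_rot: [0.841, 1.569, -2.294]
contact_force: [0.2, -0.6, -2.0]
grip_width: 56.9
```

View pics/m2.png

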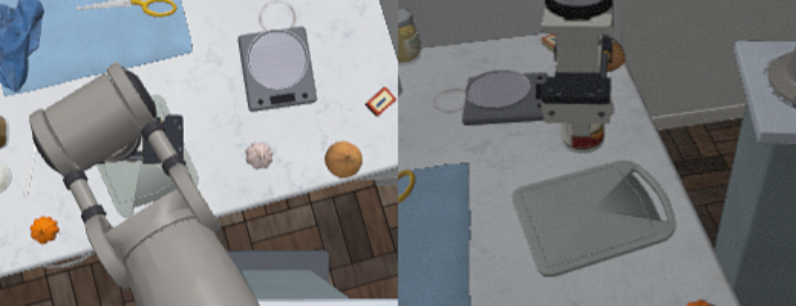

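The tin is held upright over the board, and the empty pan shows at about (265,140) in the top picture. Lowering the tin.

```bash
python3 -m handwheel '[[[2,0,0,0],[3.5,0,0,0],[3.5,0,0,0],[2.5,0,0,0],[1.2,0,0,0],[0.5,0,0,0],[0,0,0,0],[0,0,0,0]]]'
python3 -m handwheel '[[[0.2,0,0,0],[0.2,0,0,0],[0,0,0,0],[0,0,0,0]]]'
```

```text
time: 6.93
tool_pos: [450.6, 368.2, 52.0]
tcp_rot: [-2.735, 1.57, 0.411]
contact_force: [-0.1, 0.7, -1.0]
grip_width: 56.9
time: 7.27
tool_pos: [449.7, 368.6, 47.8]
tcp_rot: [-2.737, 1.57, 0.41]
contact_force: [0.1, -0.6, -1.0]
grip_width: 57.1
```

```bash
python3 - <<'E'
from h import *
np.set_printoptions(suppress=True,precision=1)
for c in('top','side'):
    F=cloud(c,np.load(c+'_d.npy')).reshape(-1,3);m=(np.hypot(F[:,0]-616,F[:,1]-92)<125)&(F[:,2]>15)&(F[:,2]<45)
    r=cv2.minAreaRect(F[m][:,:2].astype(np.float32));print(c,m.sum(),r)
    m=(np.hypot(F[:,0]-632,F[:,1]-93)<75)&(F[:,2]>29)&(F[:,2]<45);q=F[m];print('pan',len(q),q.mean(0),cv2.minEnclosingCircle(q[:,:2].astype(np.float32)))
    m=(np.hypot(F[:,0]-440,F[:,1]-133)<45)&(F[:,2]>12)&(F[:,2]<70);q=F[m];print('garlic',len(q),q.mean(0),cv2.minEnclosingCircle(q[:,:2].astype(np.float32)),q[q[:,2].argmax()])
    m=(np.hypot(F[:,0]-435,F[:,1]+30)<60)&(F[:,2]>12)&(F[:,2]<90);q=F[m];print('onion',len(q),q.mean(0),cv2.minEnclosingCircle(q[:,:2].astype(np.float32)),q[:,2].max())
E
```

```text
top 2234 ((618.6569213867188, 90.65157318115234), (159.26255798339844, 140.404296875), 8.280356407165527)
pan 1099 [634.9  92.   32.5] ((634.318359375, 92.48503875732422), 61.94110107421875)
garlic 231 [440.1 132.   36.8] ((441.1387939453125, 131.0665740966797), 27.860410690307617) [438.8 133.4  54. ]
onion 464 [431.1 -30.7  49.9] ((432.1886901855469, -34.415367126464844), 36.1275749206543) 76.20448063648905
side 1544 ((615.5645751953125, 92.6741943359375), (156.625244140625, 142.70745849609375), 8.068666458129883)
pan 854 [630.2  91.9  32.1] ((630.5097045898438, 93.87921905517578), 62.73085403442383)
garlic 19 [414.5 136.   27.4] ((414.29620361328125, 134.25367736816406), 12.420705795288086) [415.7 139.4  36.1]
onion 148 [408.3 -16.7  38.6] ((418.36083984375, -25.203899383544922), 29.46879768371582) 58.25948257592324
```

```bash
python3 -m handwheel '[[[0.2,0,0,0],[0.1,0,0,0],[0.1,0,0,0],[0,0,0,0],[0,0,0,0]]]'; python3 -m handwheel '[[[0.1,0,0,0],[0.1,0,0,0],[0,0,0,0],[0,0,0,0]]]'
```

```text
time: 7.68
tool_pos: [449.5, 368.5, 43.2]
tcp_rot: [0.849, 1.57, -2.287]
contact_force: [-0.7, 1.0, -2.0]
grip_width: 56.9
time: 8.02
tool_pos: [449.5, 368.4, 41.2]
tcp_rot: [0.86, 1.571, -2.276]
contact_force: [0.1, -0.3, -1.4]
grip_width: 56.7
```

```bash
python3 -m handwheel '[[[0.1,0,0,0],[0,0,0,0],[0,0,0,0]]]'; python3 -m handwheel '[[[0.05,0,0,0],[0,0,0,0],[0,0,0,0]]]'
```

```text
time: 8.27
tool_pos: [449.6, 368.5, 40.4]
tcp_rot: [-2.883, 1.571, 0.265]
contact_force: [-0.8, -0.2, -0.6]
grip_width: 56.7
time: 8.52
tool_pos: [449.7, 368.5, 40.4]
tcp_rot: [-2.843, 1.57, 0.304]
contact_force: [-1.9, -0.9, 5.8]
grip_width: 56.6
```

The force reads +5.8 N upward, so the tin has touched the board. Releasing, then rising slowly.

```bash
python3 -m handwheel '[[[0,0,0,0],[0,0,0,0],[0,0,0,0],[0,0,0,0],[0,0,0,0],[0,0,0,0]]]' 1; python3 -m handwheel '[[[-1,0,0,0],[-2,0,0,0],[-3,0,0,0],[-4,0,0,0],[-2,0,0,0],[0,0,0,0]]]'; python3 -m handwheel '[[[0,4,0,0],[0,4,0,0],[0,4,0,0],[0,4,0,0],[0,0,0,0]]]'
python3 - <<'E'
from h import *
snap('top','top3.png');snap('side','side3.png')
a=cv2.imread('pics/top3.png')[100:300,120:380];b=cv2.imread('pics/side3.png')[100:300,130:390]
cv2.imwrite('pics/m3.png',cv2.resize(np.hstack([a,b]),(796,306)))
np.set_printoptions(suppress=True,precision=1)
for c in('top','side'):
    F=cloud(c,np.load(c+'_d.npy')).reshape(-1,3)
    m=(np.hypot(F[:,0]-449,F[:,1]-368)<50)&(F[:,2]>72)&(F[:,2]<90);q=F[m]; print('tin',len(q),q.mean(0) if len(q) else 0,q[:,2].max() if len(q) else 0)
    m=(np.hypot(F[:,0]-440,F[:,1]-133)<45)&(F[:,2]>12)&(F[:,2]<70);q=F[m];print('garlic',len(q),q.mean(0),cv2.minEnclosingCircle(q[:,:2].astype(np.float32)))
E
```

```text
time: 9.02
tool_pos: [449.6, 368.5, 39.6]
tcp_rot: [0.905, 1.571, -2.231]
contact_force: [0.7, -0.8, 0.3]
grip_width: 90.4
time: 9.52
tool_pos: [452.0, 370.1, 166.2]
tcp_rot: [-2.6, 1.56, 0.548]
contact_force: [0.7, 0.6, 0.4]
grip_width: 91.8
time: 9.93
tool_pos: [449.9, 202.9, 159.6]
tcp_rot: [1.018, 1.568, -2.122]
contact_force: [0.9, 1.2, -0.2]
grip_width: 92.0
tin 298 [451.8 368.5  77.1] 83.97632996962284
garlic 51 [423.4 135.1  32.6] ((426.83990478515625, 133.9528045654297), 21.619770050048828)
tin 437 [447.7 370.9  77.2] 82.27253641317907
garlic 256 [436.8 144.2  32.4] ((437.4394226074219, 136.002197265625), 28.31389617919922)
```

View pics/m3.png

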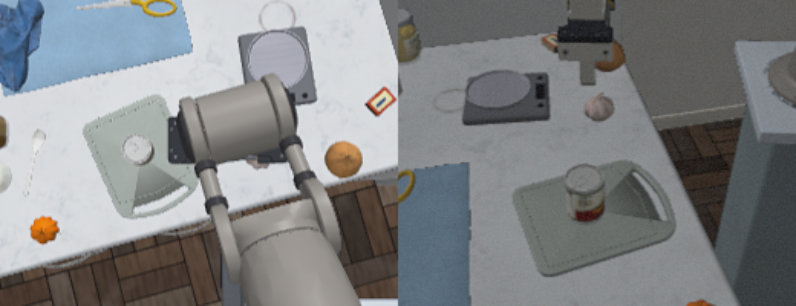

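The tin stands upright near the board's middle (top picture (137,150), side (585,195)) and the scales are empty. The garlic is at about (439,132), so I go there next.

```bash
python3 -m handwheel '[[[0,2.6,0.4,0],[0,3,0.4,0],[0,1.5,0.3,0],[0,0,0,0],[0,0,0,0],[0,0,0,0]]]'; python3 -m handwheel '[[[2,0,0,0],[3.5,0,0,0],[3,0,0,0],[2.5,0,0,0],[1.5,0,0,0],[0.5,0,0,0],[0,0,0,0],[0,0,0,0]]]'
python3 - <<'E'
from h import *
snap('side','side4.png');b=cv2.imread('pics/side4.png')[100:220,200:360]
cv2.imwrite('pics/m4.png',cv2.resize(b,(800,600),interpolation=cv2.INTER_CUBIC))
E
```

```text
time: 10.53
tool_pos: [440.2, 138.7, 159.9]
tcp_rot: [-2.368, 1.57, 0.78]
contact_force: [-0.5, 0.4, -0.5]
grip_width: 91.9
time: 11.2
tool_pos: [440.4, 138.2, 30.2]
tcp_rot: [-2.992, 1.57, 0.156]
contact_force: [0.1, 0.4, 0.4]
grip_width: 91.9
```

View pics/m4.png

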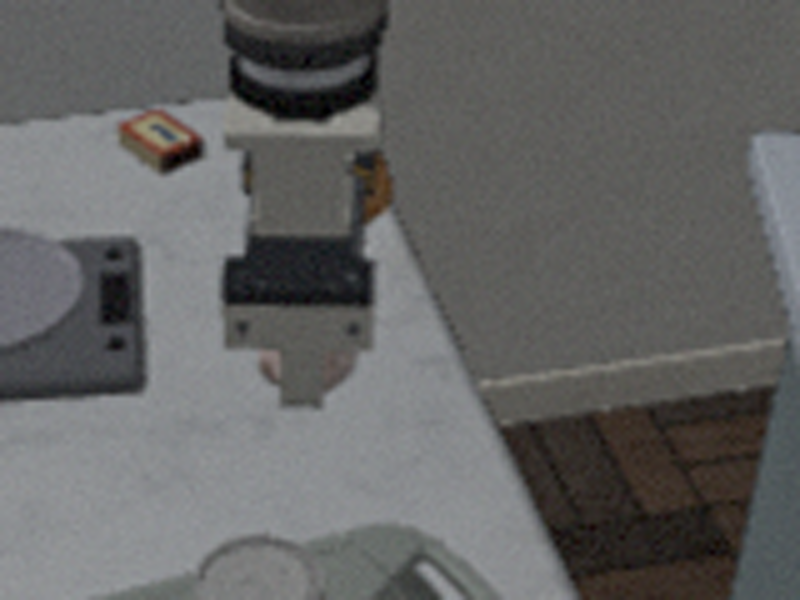

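```bash
python3 -m handwheel '[[[0,0.6,0.15,0],[1,0,0,0],[0.8,0,0,0],[0.5,0,0,0],[0,0,0,0],[0,0,0,0]]]'
```

```text
time: 11.75
tool_pos: [438.4, 131.3, 6.8]
tcp_rot: [0.36, 1.57, -2.776]
contact_force: [-0.1, -0.2, 0.4]
grip_width: 91.8
```

```bash
python3 -m handwheel '[[[0,0,0,0],[0,0,0,0],[0,0,0,0],[0,0,0,0],[0,0,0,0],[0,0,0,0],[0,0,0,0],[0,0,0,0]]]' 0;  python3 -m handwheel '[[[-0.5,0,0,0],[-1,0,0,0],[-2,0,0,0],[-3,0,0,0],[-3,0,0,0],[-2,0,0,0],[0,0,0,0],[0,0,0,0]]]'
python3 - <<'E'
from h import *
snap('side','side5.png');b=cv2.imread('pics/side5.png')[70:190,200:360]
cv2.imwrite('pics/m5.png',cv2.resize(b,(800,600),interpolation=cv2.INTER_CUBIC))
E
```

```text
time: 12.42
tool_pos: [438.5, 131.4, 6.9]
tcp_rot: [3.075, 1.571, -0.061]
contact_force: [-0.5, -0.2, 1.0]
grip_width: 52.1
time: 13.08
tool_pos: [438.9, 131.5, 122.8]
tcp_rot: [-3.059, 1.568, 0.089]
contact_force: [0.0, -0.2, -0.7]
grip_width: 51.8
```

View pics/m5.png

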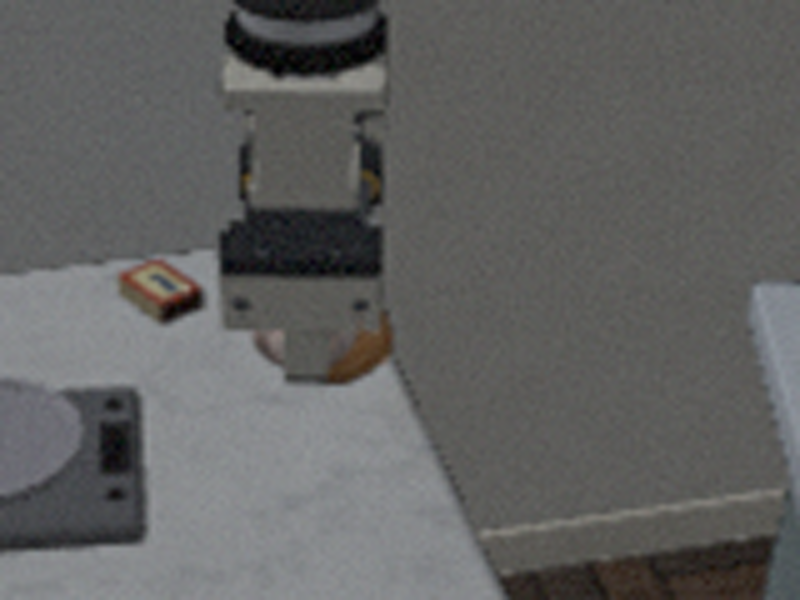

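Garlic is held (opening 52). Moving above the pan.

```bash
python3 -m handwheel '[[[0,0.4,-2,0],[0,0.6,-3,0],[0,0.7,-3.4,0],[0,0.7,-3.4,0],[0,0.7,-3.4,0],[0,0.5,-2.5,0],[0,0.3,-1.4,0],[0,0,0,0]]]';  python3 -m handwheel '[[[1,0,0,0],[2,0,0,0],[1,0,0,0],[0,0,0,0],[0,0,0,0],[0,0,0,0]]]'
python3 - <<'E'
from h import *
np.set_printoptions(suppress=True,precision=1)
p,d=snap('side','side6.png');b=p[90:190,150:283,::-1]
cv2.imwrite('pics/m6.png',cv2.resize(b,(798,600),interpolation=cv2.INTER_CUBIC))
P=cloud('side',d); o=bot.get_obs()['tool_pos']; print(o)
import sys
m=(abs(P[...,0]-o[0])<60)&(abs(P[...,1]-o[1])<60)&(P[...,2]>o[2]-12)&(P[...,2]<o[2]+30)
v,u=np.where(m); print(len(u),u.min(),u.max(),v.min(),v.max())
for r in range(v.min(),v.max()+1,2): print(r,[tuple(P[r,x].round().astype(int)) for x in np.where(m[r])[0][::3]])
E
```

```text
time: 13.8
tool_pos: [631.2, 92.4, 119.0]
tcp_rot: [0.193, 1.569, -2.944]
contact_force: [-1.3, -0.4, -0.1]
grip_width: 51.7
time: 14.3
tool_pos: [629.6, 93.8, 82.4]
tcp_rot: [3.029, 1.57, -0.106]
contact_force: [1.2, -0.7, -0.1]
grip_width: 51.9
[629.9  93.7  82.8]
133 183 202 133 149
133 [(np.int64(610), np.int64(86), np.int64(111))]
135 [(np.int64(608), np.int64(98), np.int64(112)), (np.int64(604), np.int64(81), np.int64(102))]
137 [(np.int64(608), np.int64(103), np.int64(109)), (np.int64(604), np.int64(85), np.int64(98))]
139 [(np.int64(608), np.int64(105), np.int64(104)), (np.int64(601), np.int64(97), np.int64(99))]
141 [(np.int64(652), np.int64(108), np.int64(99)), (np.int64(614), np.int64(115), np.int64(104)), (np.int64(608), np.int64(109), np.int64(100)), (np.int64(601), np.int64(101), np.int64(95))]
143 [(np.int64(650), np.int64(108), np.int64(92)), (np.int64(633), np.int64(138), np.int64(112)), (np.int64(623), np.int64(138), np.int64(112)), (np.int64(616), np.int64(121), np.int64(101)), (np.int64(610), np.int64(114), np.int64(97)), (np.int64(604), np.int64(103), np.int64(90))]
145 [(np.int64(637), np.int64(137), np.int64(105)), (np.int64(628), np.int64(139), np.int64(106)), (np.int64(621), np.int64(138), np.int64(106)), (np.int64(616), np.int64(126), np.int64(98)), (np.int64(611), np.int64(112), np.int64(89))]
147 [(np.int64(635), np.int64(137), np.int64(98)), (np.int64(627), np.int64(136), np.int64(98)), (np.int64(618), np.int64(139), np.int64(100))]
149 [(np.int64(637), np.int64(127), np.int64(85)), (np.int64(628), np.int64(127), np.int64(86)), (np.int64(619), np.int64(132), np.int64(89))]
```

View pics/m6.png

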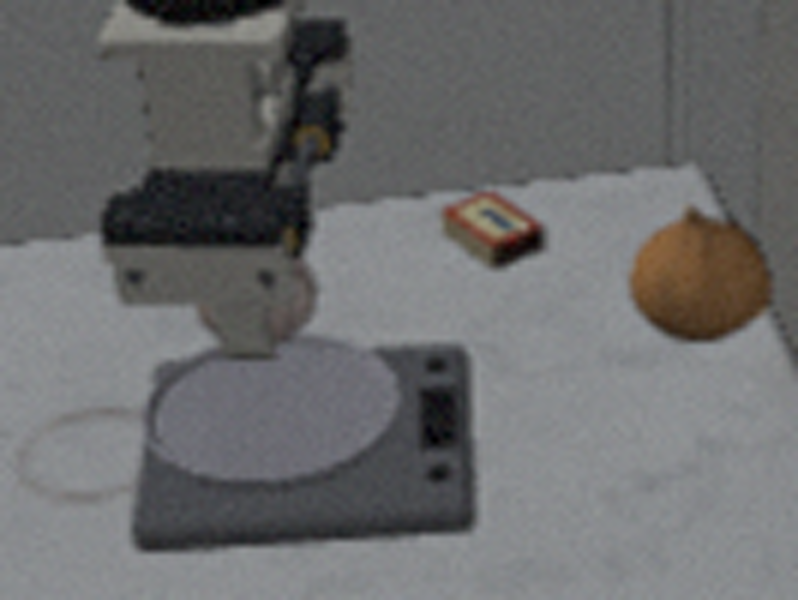

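```bash
python3 - <<'E'
from h import *
m=CM('side');o=np.array(m['position'])
for u in(182.9,192.8,202.7):
    r=RR(m)@np.array([(u-m['cx'])/m['fx'],(141-m['cy'])/m['fy'],1]); print(u,o+r*(93.7-o[1])/r[1])
E
```

```text
182.9 [656.94630311  93.7         89.15297913]
192.8 [629.00379905  93.7         89.71047136]
202.7 [601.16828693  93.7         90.26582895]
```

```bash
python3 -m handwheel '[[[1,0.18,-0.15,0],[1.2,0,0,0],[1,0,0,0],[0.5,0,0,0],[0,0,0,0],[0,0,0,0]]]'; python3 -m handwheel '[[[0.15,0,0,0],[0.1,0,0,0],[0,0,0,0],[0,0,0,0]]]'
```

```text
time: 14.85
tool_pos: [630.9, 91.7, 44.1]
tcp_rot: [0.099, 1.57, -3.037]
contact_force: [0.6, -0.3, -0.6]
grip_width: 51.1
time: 15.18
tool_pos: [631.3, 91.8, 42.6]
tcp_rot: [2.965, 1.57, -0.171]
contact_force: [0.2, -0.7, 0.1]
grip_width: 52.1
```

```bash
python3 -m handwheel '[[[0.1,0,0,0],[0.1,0,0,0],[0,0,0,0],[0,0,0,0]]]'; python3 -m handwheel '[[[0.1,0,0,0],[0,0,0,0],[0,0,0,0]]]'; python3 -m handwheel '[[[0.05,0,0,0],[0,0,0,0],[0,0,0,0]]]'
```

```text
time: 15.52
tool_pos: [631.1, 91.7, 40.3]
tcp_rot: [0.816, 1.571, -2.32]
contact_force: [-0.8, -0.3, -0.5]
grip_width: 51.8
time: 15.77
tool_pos: [631.1, 91.7, 39.2]
tcp_rot: [0.541, 1.571, -2.594]
contact_force: [-0.3, 0.4, -1.1]
grip_width: 52.0
time: 16.02
tool_pos: [631.2, 91.7, 38.9]
tcp_rot: [2.63, 1.571, -0.506]
contact_force: [0.0, -0.5, 0.9]
grip_width: 51.8
```

```bash
python3 -m handwheel '[[[0.05,0,0,0],[0,0,0,0],[0,0,0,0]]]'; python3 -m handwheel '[[[0.05,0,0,0],[0,0,0,0],[0,0,0,0]]]'
```

```text
time: 16.27
tool_pos: [631.3, 91.7, 38.9]
tcp_rot: [2.902, 1.57, -0.233]
contact_force: [-2.4, 0.6, 6.7]
grip_width: 52.0
time: 16.52
tool_pos: [631.3, 91.8, 38.8]
tcp_rot: [2.964, 1.57, -0.172]
contact_force: [-3.5, 0.3, 9.0]
grip_width: 52.0
```

Contact with the pan (+9 N). I'll open only partly, so the fingers stay inside the rim, then rise.

```bash
python3 -m handwheel '[[[0,0,0,0],[0,0,0,0],[0,0,0,0],[0,0,0,0]]]' 0.72; python3 -m handwheel '[[[-0.5,0,0,0],[-1,0,0,0],[-2,0,0,0],[-3,0,0,0],[-3,0,0,0],[-2,0,0,0],[0,0,4,0],[0,0,4,0]]]'; python3 -m handwheel '[[[0,0,4,0],[0,0,4,0],[0,0,4,0],[0,0,0,0],[0,0,0,0]]]'
python3 - <<'E'
from h import *
snap('top','top7.png');snap('side','side7.png')
a=cv2.imread('pics/top7.png')[100:300,120:380];b=cv2.imread('pics/side7.png')[100:300,130:390]
cv2.imwrite('pics/m7.png',cv2.resize(np.hstack([a,b]),(796,306)))
np.set_printoptions(suppress=True,precision=1)
for c,off in(('top',(-2.2,0)),('side',(1.9,-2.4))):
    F=cloud(c,np.load(c+'_d.npy')).reshape(-1,3)+np.array([*off,0])
    m=(np.hypot(F[:,0]-632,F[:,1]-92)<55)&(F[:,2]>44)&(F[:,2]<100);q=F[m];print('garlic',len(q),q.mean(0),cv2.minEnclosingCircle(q[:,:2].astype(np.float32)),q[:,2].max())
    m=(np.hypot(F[:,0]-449,F[:,1]-368)<50)&(F[:,2]>74)&(F[:,2]<90);q=F[m]; print('tin',len(q),q.mean(0),q[:,2].max())
E
```

```text
time: 16.85
tool_pos: [631.0, 91.7, 37.4]
tcp_rot: [0.121, 1.57, -3.015]
contact_force: [-0.6, 0.3, -0.3]
grip_width: 65.5
time: 17.52
tool_pos: [552.8, 91.1, 155.2]
tcp_rot: [-3.136, 1.564, 0.011]
contact_force: [-1.1, 0.1, -1.0]
grip_width: 65.9
time: 17.93
tool_pos: [429.6, 90.7, 153.9]
tcp_rot: [3.081, 1.57, -0.054]
contact_force: [0.3, 0.3, 0.8]
grip_width: 66.0
garlic 247 [628.1  94.2  68. ] ((630.6420288085938, 92.85564422607422), 27.87624740600586) 87.759002797329
tin 277 [450.4 368.2  77.6] 84.00430303769622
garlic 255 [628.1 103.1  63.6] ((630.7245483398438, 92.02412414550781), 27.68061637878418) 87.07305139496327
tin 409 [449.9 367.2  77.5] 82.75354208671945
```

View pics/m7.png

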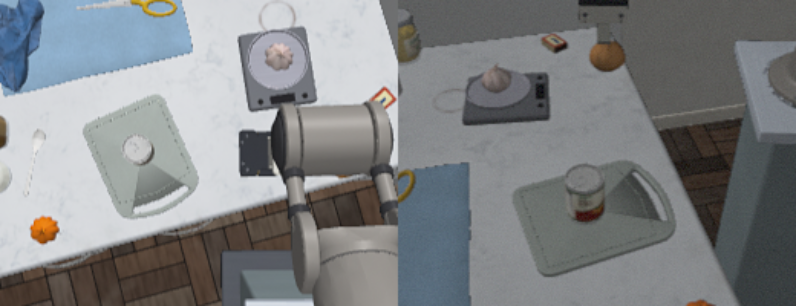

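The garlic sits upright on the pan, within 2 mm of its middle. The tin stands on the board and the arm is clear of everything, so I hand in.

```bash
python3 -c "
from plant import bot
print(bot.close_job())"
```

```text
the job is handed in; nothing more can be done
None
```

I took the tin off the scales and stood it on the cutting board. I then set the garlic on the empty pan, let go, drew the arm clear and handed the job in at about 18 s of the 61 s.

**Last checks**
- **Tin:** it is upright at about (450, 368), 15–20 mm from the board's centre and well inside its edges. Its top reads 83–84 mm against the 81 mm expected, which is within depth noise.
- **Garlic:** it is upright at about (631, 92), roughly 2 mm from the pan's centre at (632, 92). Its top is at 87–88 mm, as expected for a bulb standing on the pan floor.
- **Touching down:** both were lowered until the pan or board pushed back, with 6–9 N measured, before I released them. The gripper was empty and touching nothing at the end.

**Disagreements**
- The two cameras differed by about 4 mm in x and 2 mm in y. I corrected for this with offsets taken from where the gripper had put the tin.
- My picture measurement made the board about 230 × 180 mm, against the stated 240 × 208 mm. The tin has ample margin either way.
- A side picture suggested the garlic had shifted a little in the grip. A second look above the pan put it only about 1 mm off.

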